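# Hold the hardness gauge on the marked spot of a seal test piece

### The arm

A 6-joint arm with a two-finger parallel gripper is mounted at the origin on a cart in front of the work surface, level with it; the furniture and walls round the work are solid. World frame = base frame: x ahead of the robot, y to its left, z up, the work surface at z = 0. Lengths are in mm, angles in degrees, forces in N, time in s.
With the tool pointing down it reaches from about 300 to 1000 mm from the base axis. Payload 5.1 kg.
Tool frame: the origin (TCP) lies midway between the tips of the shut fingers; the grasp point (between the pads) lies 19 mm behind it; z points along the fingers, y is the direction in which the jaws open and shut (so a half turn about z gives the same grasp; the last joint's range is limited). The gripper opens to 95 mm and grips with 3 to 60 N. Pads are 20 mm wide; open, the fingers measure 119 mm over their backs; the gripper's body (75 mm by 180 mm) begins 59 mm behind the grasp point.
Start: joints at [59.095, 7.093, 94.555, -0, 78.352, -4.733], TCP at [286.719, 583.333, 214.656] pointing down, gripper open.
Joint ranges: [-149.61, 149.61], [-58.7, 133.49], [1.44, 155.28], [-77.14, 257.14], [18.33, 153.61], [-166.67, 166.67]. Speed limits (degrees/s): [147.25, 147.25, 180, 180, 180, 180].

### API

Orientations are given as a 3x3 rotation matrix whose columns are the frame's x, y, z axes.
In Python, from plant import bot gives the robot as it stands. The module is installed in compiled form; this text tells all that it offers.
- The arm moves only by the shell command python3 -m pendant 'ROWS' [OPENING] [FORCE]. ROWS is a JSON object of lists of equal length, an entry for each row: "dp": the shift along the tool's x, y, z normalised to -1 to 1, where 1 is 0.8 m, a list of three; "dr": the turn, a rotation vector about the tool's x, y, z normalised to -1 to 1, where 1 is pi/4 rad, a list of three. In form: {"dp": [[tx, ty, tz], ...], "dr": [[wx, wy, wz], ...]}. A call has exactly 10 rows; each row is the pose to reach, as a shift and turn from the pose commanded when the call began, along the tool's axes at that moment; what a row does not reach only later rows make up. A row lasts 1/10 s, in which the tool goes at most 50 mm and 8.59 degrees, less where a joint would pass 70% of its speed; a pose out of reach is approached as far as the arm can. A call with a number of a shift or a turn outside -1 to 1 is refused whole. A call with a gripper value outside its range is refused whole. OPENING is the opening, from 0 (shut) to 1 (fully open), set as the call begins (- or left out, the last holds). The fingers move at their own pace and stop on an object; FORCE is the grip in N (left out, the last holds). Time passes only in rows, so rows that repeat a pose let the fingers close, or fill a call up. It gives the time, the measured TCP pose, the force and the opening at its end, in the units of the state.
- bot.state(): the state, without advancing time (a new reading comes with each control period).
- bot.read_camera(name): name is "side" or "top" or "wrist"; returns (picture, depth): 480x640x3 uint8, red, green, blue; 480x640 float32, mm along the optical axis (not along the pixel's ray), 0 where there is no reading.
- bot.calibration(name): a dict with "intrinsics" (3x3 intrinsics, pixels), "k1" (the pictures are not rectified: a ray, as slopes to the right and down, at radius r is drawn at 1 + k1 r^2 times it, then the intrinsics apply), "extrinsics" (4x4, takes a point from world to camera coordinates). Camera axes: x right, y down, z forward; pixel columns grow to the right and rows downward; lengths in mm; the calibration is good to about 2 mm. A picture is of the moment at which its call begins: read the wrist's pose just before it. calibration takes no time and is no camera call; for the wrist camera it gives the pose at the moment of the call.
- bot.close_job(): hands the job in, once; it reports no verdict.
Trained networks look in the newest picture that a camera, given by its name, has taken for a name from the list of things; names that differ only in an ending like _2 or _b are one class to them, and where a whole thing is asked for, a point or a joint stands for the part that bears it (a point fixed in the world has none). Each returns a list of dicts, best first, with "score" (0 to 1); they miss things now and then, are a little off and sometimes report something else, mostly with a low value. They report only what shows in the picture. A call takes as long as a camera call.
- bot.boxes_of(target, camera): "point" ([column, row] in pixels, amid what is visible of it).
- bot.masks_of(target, camera): "mask" (480x640 bool, what is visible of it) and "point" ([column, row] in pixels, amid what is visible of it).
- bot.place_of(target, camera): "point" ([column, row] in pixels: a listed point, or the origin of a listed thing).
The state is a dict: "clock": time; "joint_positions": joint angles; "joint_vel": joint speeds; "joint_torque": joint torques, N m; "eef_pos": TCP position; "tool_rot": TCP orientation; "wrist_force": force on the tool from outside, world axes, zero at the start; "wrist_torque": the same for the moment, N m; "width": finger opening in mm.
Only numpy, scipy, OpenCV 4.12 (cv2) and the standard library are available. Lean on these libraries where they do the work, as an engineer would, in place of code of your own. Each camera call takes 0.05 s, during which the arm holds its last target. There are 200 camera calls.

### The job

Take a hardness reading of the grey seal-rubber test piece. First push the sample slide's carriage along its track by the black grip until its red line meets the red line on the base, so that the white ringed spot lies centred under the steel guide ring; then take the pen-shaped gauge out of its leaning stand and lower it upright through the guide ring onto the spot, its white foot wholly inside the white ring, pressing gently until the barrel's lower edge stands within the green band on the stem (about 5.5 N), never hard enough to drive the stem home. Finish while still gripping the gauge and holding it there, upright and steady, for the reading, and leave everything else on the bench where it is.

Things in the scene. Friction and masses are not known exactly. Their poses are not given: they have to be found in the camera images.
- sample_slide: bench jig, fixed; grey base 110 x 264 x 13 mm. Origin: centre of its underside; x away from the robot, y along the track, z up. The carriage runs along y. A post at x = 44, y = 65 mm (cap at z = 68 mm) holds the guide ring over the track by an arm 16 mm wide, top z = 63 mm. Red index line on the base in front of the track at x = -46, y = 65 mm, beside a white 10 mm scale
- guide (a point): centre of the upper mouth of the steel guide ring, at x = 0, y = +65, z = 63.5 mm of the jig; vertical bore 32 mm, outside 43 mm, 14 mm high (underside at z = 49.5 mm); 12.5 mm of free height between its underside and the test piece
- carriage (a joint): position of the carriage along its track in m, growing to the jig's +y; runs from 0 to 0.095 and stays where it is left (about 2.5 N of friction); the marked spot is exactly under the guide ring, and the red lines meet, at 0.080
- carriage_grip (a point): middle of the black grip that stands on the aluminium carriage, 85 mm to -y of the spot: a block 30 mm (x) x 14 mm (y) x 36 mm, its top 20 mm above this point and the carriage's top plate 16 mm below it (plate top at z = 27 mm, grip from 27 to 63 mm over the bench)
- test_piece: grey rubber-like plaque 44 x 44 x 10 mm fixed on the carriage (hard in contact); origin: centre of its underside
- spot (a point): the marked spot: white centre dot in a thin white ring (24 mm inside, 28 mm outside) in the middle of the test piece's top face, z = 37 mm over the bench; the face is level
- gauge_stand: gauge stand fixed to the bench: grey base 96 x 78 x 10 mm with a leaning aluminium plate and a grey tube (36 mm outside, bore 28 mm, 38 mm long) that leans 0.35 rad (20 deg) from vertical towards the stand's own -x (the robot's side). Origin: centre of the base's underside; z up
- gauge: pen-shaped gauge, 130 mm, 0.13 kg. Origin: underside of its white foot, stem unpressed; z up along the barrel. Steel barrel 24 mm across, z 20.5 to 66 mm; dark flange 34 mm across, 66 to 71, which hangs on the tube's rim with the barrel in the tube: pull it out 50 mm along its own axis; black round grip 25 mm across, 71 to 117; steel cap to 130. Grasp it at 80 to 125 mm
- stem (a joint): how far the spring-loaded stem is pushed up into the barrel, in m: 0 free, 0.012 at its end stop. Spring: 3 N to start it, then 0.5 N per mm. The green band spans 0.002 to 0.008: the barrel's edge is within the band at 4 to 7 N
- foot (a point): centre of the underside of the white foot, 14 mm across and 5 mm thick, at the lower end of the stem (steel, 8 mm across)
- timer: white square timer with a grey dial, 66 x 66 x 35 mm, loose bystander
- swab_tub: white tub with blue lid, 69 mm across, 79 mm high, loose bystander
- seal_cup: steel cup, 60 mm across, 34 mm high, loose bystander

How it is judged (in metres and radians):
On the way, in this order (a step that is already met when the one before it is completed fails the run):
1. the carriage's red line meets the base's red line (within 4 mm) while the gauge is still in its stand (value of joint carriage between 0.076 and 0.084 m and distance of gauge from where it was at the start of the episode below 0.03 m), for 0.2 s.
2. the gauge is lifted out of its stand by the gripper (distance of gauge from where it was at the start of the episode above 0.05 m and contact force between the fingers and gauge above 1 N), for 0.2 s.
At the end, for the whole second after the job is handed in: Still gripped by the robot, the gauge stands upright (within 5 degrees) and still, its foot within 5 mm of the spot's centre, pressing the test piece with 3.2 to 8 N and the stem pushed in 2 to 8 mm (barrel edge in the green band), the carriage within 4 mm of its index line (value of joint carriage between 0.076 and 0.084 m and value of joint stem between 0.002 and 0.008 m and contact force between gauge and test_piece between 3.2 and 8 N and horizontal distance between foot and spot below 0.005 m and angle between gauge's own z axis and vertical below 0.087 rad and contact force between the fingers and gauge above 1 N and linear speed of gauge below 0.01 m/s); the arm keeps its last pose, push and grip.
It fails at once if the test piece is pressed with more than 14 N (stem driven home) (contact force between gauge and test_piece above 14 N).
It fails at once if the gauge's foot presses on the test piece while the carriage is off its line (contact force between gauge and test_piece above 1 N and (value of joint carriage below 0.074 m or value of joint carriage above 0.086 m)).
It fails at once if a loose bystander is moved more than 20 mm (distance of any of timer, swab_tub, seal_cup from where it was at the start of the episode above 0.02 m).
It also fails if it takes over 61 s, if anything falls off the work surface, if the arm or the gripper's body presses on something with over 40 N, if the wrist force passes 120 N, or if a joint passes its speed limit or range.

## Working session

There is one attempt and no reset: what is moved stays moved. The work goes in short steps, Python scripts to look and compute and a shell command to move; the robot and the scene stay as the last step left them, time stands still between calls to the robot, and variables do not carry over. Pictures are saved under pics/ and viewed, about 8 in all and at most 12, crops included, and the job is handed in when it is done.

```bash
mkdir -p pics
cat > h.py <<'E'
import numpy as np, cv2, json
from plant import bot
def ray(cal,px):
    K=np.array(cal["intrinsics"],float);k=cal["k1"];T=np.array(cal["extrinsics"],float)
    d=np.array([(px[0]-K[0,2])/K[0,0],(px[1]-K[1,2])/K[1,1]]);s=d.copy()
    for _ in range(20): s=d/(1+k*(s@s))
    R=T[:3,:3];c=-R.T@T[:3,3]
    return c,R.T@np.array([s[0],s[1],1.])
def atz(cal,px,z):
    c,v=ray(cal,px);return c+v*(z-c[2])/v[2]
def atd(cal,px,dep):
    c,v=ray(cal,px);return c+v*dep
def proj(cal,P):
    K=np.array(cal["intrinsics"],float);k=cal["k1"];T=np.array(cal["extrinsics"],float)
    p=T[:3,:3]@np.array(P,float)+T[:3,3];s=p[:2]/p[2];s=s*(1+k*s@s)
    return np.array([K[0,0]*s[0]+K[0,2],K[1,1]*s[1]+K[1,2]])
def tri(rays):
    A=np.zeros((3,3));b=np.zeros(3)
    for c,v in rays:
        v=v/np.linalg.norm(v);M=np.eye(3)-np.outer(v,v);A+=M;b+=M@c
    p=np.linalg.solve(A,b)
    return p,[np.linalg.norm(np.cross(p-c,v/np.linalg.norm(v))) for c,v in rays]
def save(im,n): cv2.imwrite("pics/"+n,cv2.cvtColor(im,cv2.COLOR_RGB2BGR))
np.set_printoptions(precision=1,suppress=True)
E
python3 - <<'E'
from h import *
s=bot.state();print(s["clock"],s["eef_pos"],s["tool_rot"],s["width"])
cal={}
for c in("top","side","wrist"):
    cal[c]=bot.calibration(c);im,d=bot.read_camera(c);save(im,c+"0.png");np.savez(c+"0.npz",im=im,d=d)
    T=np.array(cal[c]["extrinsics"]);print(c,"cam at",-T[:3,:3].T@T[:3,3])
for t in("guide","carriage_grip","spot","sample_slide","gauge","gauge_stand","timer","swab_tub","seal_cup","test_piece"):
    R=[]
    for c in("top","side","wrist"):
        r=bot.place_of(t,c)
        if r:
            R.append(ray(cal[c],r[0]["point"]));print(t,c,np.array(r[0]["point"]),round(r[0]["score"],2), atz(cal[c],r[0]["point"],{"guide":63.5,"carriage_grip":43,"spot":37,"test_piece":27}.get(t,0)))
    if len(R)>1:print("   tri",*tri(R))
E
```

```text
0.0 [286.4 582.8 213.4] [[-0.9  0.4 -0. ]
 [ 0.4  0.9 -0. ]
 [ 0.  -0.  -1. ]] 95.31528340075236
top cam at [ 371.   116.2 1081. ]
side cam at [ 283.8 1224.4  740.3]
wrist cam at [218.  617.  383.8]
guide top [281.4 236.2] 0.88 [504.4 209.   63.5]
guide side [301.1 249. ] 0.84 [525.9 195.   63.5]
   tri [512.7 209.7  72.6] [np.float64(9.578901532474744), np.float64(9.57890153247486)]
carriage_grip top [341.2 224.3] 0.57 [537.8  76.2  43. ]
carriage_grip side [311.8 222.7] 0.58 [535.3  33.4  43. ]
   tri [529.9  76.7  68.7] [np.float64(3.7447411133954476), np.float64(3.74474111339563)]
spot top [304.7 230.9] 0.76 [521.4 158.8  37. ]
spot side [305.7 250.8] 0.67 [522.7 160.   37. ]
   tri [522.2 158.9  36.2] [np.float64(0.715293253080646), np.float64(0.7152932530807075)]
sample_slide top [310.9 232.5] 0.71 [523.3 145.5   0. ]
sample_slide side [309.3 259.8] 0.97 [517.4 142.1   0. ]
   tri [519.9 145.1   2.3] [np.float64(3.0835402007497903), np.float64(3.083540200749874)]
gauge top [192.2 223. ] 0.58 [538.9 429.6   0. ]
gauge_stand top [201.7 227.2] 0.97 [529.4 405.9   0. ]
gauge_stand side [274.9 329.3] 0.76 [530.7 411.5   0. ]
   tri [531.  407.2  -4. ] [np.float64(0.9941457641705744), np.float64(0.9941457641707167)]
timer top [271.3 302.6] 0.71 [356.7 232.8   0. ]
swab_tub top [411.7 183.5] 0.71 [648.6 -93.1   0. ]
swab_tub side [281.1 212.1] 0.74 [649.4 -79.2   0. ]
   tri [652.3 -94.7  -9. ] [np.float64(1.4149009886683745), np.float64(1.414900988668588)]
seal_cup top [455.5 189.2] 0.82 [ 637.9 -199.8    0. ]
seal_cup side [296.3 197.4] 0.47 [ 629. -179.    0.]
   tri [ 638.  -203.7  -12.6] [np.float64(2.9564407230277467), np.float64(2.9564407230276704)]
test_piece top [304.3 232.8] 0.6 [518.4 160.   27. ]
test_piece side [298.2 193.6] 0.72 [ 616.8 -153.    27. ]
   tri [518.7 157.2 186.3] [np.float64(22.712148735707423), np.float64(22.712148735707274)]
```

Run:
```python
from h import *
a=np.load("top0.npz")["im"][150:330,140:480];b=np.load("side0.npz")["im"][150:400,200:400]
save(np.hstack([cv2.resize(a,None,fx=2.3,fy=2.3,interpolation=3)]),"a.png")
save(cv2.resize(b,None,fx=2.4,fy=2.4,interpolation=3),"b.png")
```

```text
(no output)
```

View pics/a.png

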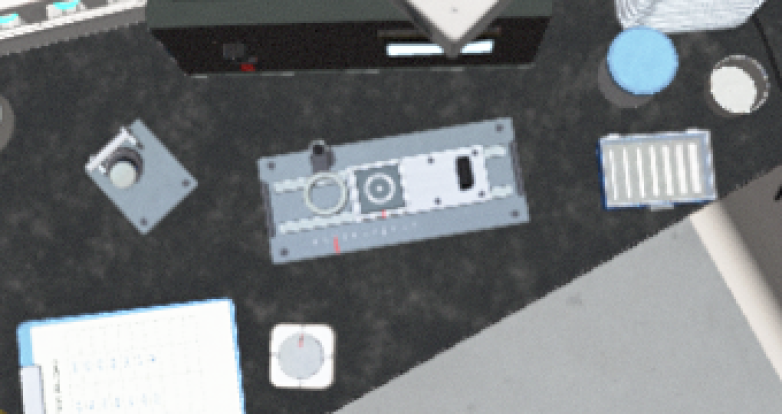

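View pics/b.png

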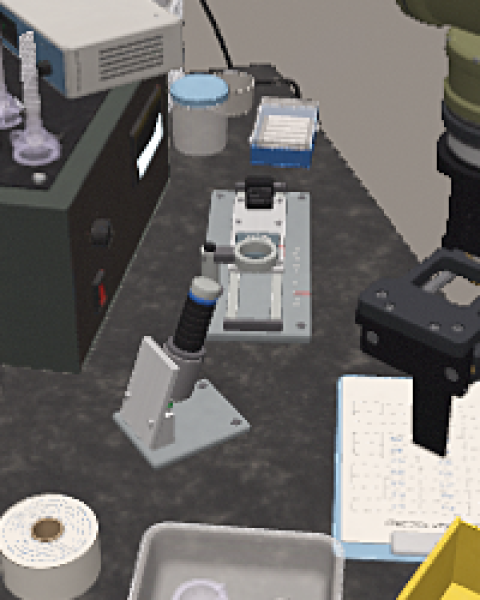

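The top crop shows the slide: base centred near (393,190), ring at (325,192), spot at (380,188), grip at (464,172), and red lines at (336,243) and (383,213). The stand is rotated, with the gauge cap at (123,174). The side crop shows the gauge cap at (207,288), leaning towards the robot and away from the side camera. A tall dark box stands behind it.

Run:
```python
from h import *
cal={c:bot.calibration(c) for c in("top","side","wrist")}
T=np.array(cal["wrist"]["extrinsics"]);s=bot.state();Rt=np.array(s["tool_rot"])
c=-T[:3,:3].T@T[:3,3];print("cam in tool",Rt.T@(c-s["eef_pos"]),"\n",Rt.T@T[:3,:3].T)
im=np.load("top0.npz")["im"];d=np.load("top0.npz")["d"]
bot.read_camera("top")
m=bot.masks_of("sample_slide","top")[0]["mask"]
ys,xs=np.nonzero(m);P=np.array([atz(cal["top"],(x,y),13) for x,y in zip(xs,ys)])[:,:2].astype(np.float32)
print("slide rect z13",cv2.minAreaRect(P))
g=bot.masks_of("gauge_stand","top")[0]["mask"]
ys,xs=np.nonzero(g);P=np.array([atz(cal["top"],(x,y),10) for x,y in zip(xs,ys)])[:,:2].astype(np.float32)
print("stand rect z10",cv2.minAreaRect(P),cv2.boxPoints(cv2.minAreaRect(P)))
# red
hsv=cv2.cvtColor(im,cv2.COLOR_RGB2HSV);r=((hsv[...,0]<8)|(hsv[...,0]>172))&(hsv[...,1]>110)&(hsv[...,2]>100)
n,l,st,ce=cv2.connectedComponentsWithStats(r.astype(np.uint8))
for i in range(1,n):
    if 230<ce[i][0]<380 and 200<ce[i][1]<280: print("red",ce[i],st[i][4],atz(cal["top"],ce[i],13))
for c in("top","side"):
    if c=="side":bot.read_camera("side")
    mm=bot.masks_of("gauge",c);print(c,len(mm))
    if mm:
        dd=np.load(c+"0.npz")["d"];ys,xs=np.nonzero(mm[0]["mask"]&(dd>0))
        Q=np.array([atd(cal[c],(x,y),dd[y,x]) for x,y in zip(xs,ys)])
        o=np.argsort(Q[:,2]);print(mm[0]["score"],len(Q));print(Q[o[::max(1,len(o)//14)]])
```

```text
cam in tool [  76.5    0.1 -170.3] 
 [[ 0.  -1.  -0.3]
 [ 1.   0.   0. ]
 [-0.  -0.3  1. ]]
slide rect z13 ((523.9931030273438, 147.14633178710938), (115.28935241699219, 262.4117736816406), 10.833633422851562)
stand rect z10 ((530.107666015625, 406.2459411621094), (98.3208236694336, 77.16287994384766), 45.41337203979492) [[468.1 398.3]
 [523.1 344.2]
 [592.1 414.2]
 [537.1 468.3]]
top 1
0.48 156
[[520.3 388.5  79.8]
 [536.8 392.   87.3]
 [531.3 413.1  90.8]
 [535.4 408.1  93.3]
 [530.1 395.7 112.9]
 [524.7 392.  132.7]
 [513.3 385.4 138.3]
 [509.2 376.4 139.5]
 [513.2 378.5 140.5]
 [513.  380.3 141.5]
 [514.6 395.  142.3]
 [514.9 380.  142.8]
 [514.6 386.1 143.6]
 [514.3 387.9 145. ]
 [515.9 393.7 147. ]]
side 1
0.75 496
[[542.1 285.1  -1.3]
 [541.7 220.9  15.9]
 [514.3 409.3  85.7]
 [523.4 413.1  89.5]
 [530.3 410.1  93.5]
 [527.2 405.9  98.3]
 [529.1 405.7 105.2]
 [521.  405.  111. ]
 [527.5 403.1 115.9]
 [523.2 403.4 121.6]
 [505.8 400.3 127.1]
 [522.5 397.7 132.2]
 [517.4 401.4 138. ]
 [510.3 397.5 141.2]
 [518.  391.1 145.1]]
```

```bash
cat >> h.py <<'E'
from scipy.spatial.transform import Rotation as Rn
def plan(p,R):
    s=bot.state();R0=np.array(s["tool_rot"]);p0=np.array(s["eef_pos"])
    dp=R0.T@(np.array(p,float)-p0);dr=Rn.from_matrix(R0.T@R).as_rotvec()
    print("t",s["clock"],"at",p0,"dist",np.linalg.norm(dp),"deg",np.degrees(np.linalg.norm(dr)),"dp",np.round(dp/800,4),"dr",np.round(dr/(np.pi/4),4))
def tool(zdir,ydir):
    z=np.array(zdir,float);z/=np.linalg.norm(z);y=np.array(ydir,float);y-=z*(y@z);y/=np.linalg.norm(y)
    return np.column_stack([np.cross(y,z),y,z])
def down(yawy): a=np.radians(yawy);return tool([0,0,-1],[np.cos(a),np.sin(a),0])
E
python3 -c "
from h import *
plan([505,150,235],down(99))"
```

```text
t 1.95 at [286.7 583.3 214.6] dist 485.6293192205582 deg 35.17340595096312 dp [-0.5 -0.4 -0. ] dr [-0.  -0.  -0.8]
```

```bash
sed -i 's/np.round(dp\/800,4)/[round(float(v),4) for v in dp\/800]/;s/np.round(dr\/(np.pi\/4),4)/[round(float(v),4) for v in dr\/(np.pi\/4)]/' h.py
python3 -c "
from h import *
plan([505,150,235],down(99))"
```

```text
t 1.95 at [286.7 583.3 214.6] dist 485.6293192205582 deg 35.17340595096312 dp [-0.4838, -0.3658, -0.0255] dr [-0.0001, -0.0001, -0.7816]
```

```bash
python3 -m pendant '{"dp":[[-0.04,-0.03,-0.025],[-0.09,-0.07,-0.025],[-0.14,-0.11,-0.025],[-0.19,-0.145,-0.025],[-0.24,-0.18,-0.025],[-0.29,-0.22,-0.025],[-0.34,-0.257,-0.025],[-0.39,-0.295,-0.025],[-0.44,-0.333,-0.025],[-0.484,-0.366,-0.025]],"dr":[[0,0,-0.08],[0,0,-0.16],[0,0,-0.24],[0,0,-0.32],[0,0,-0.4],[0,0,-0.48],[0,0,-0.56],[0,0,-0.64],[0,0,-0.72],[0,0,-0.78]]}' 0.5 20
cat > look.py <<'E'
from h import *
import sys
cal=bot.calibration("wrist");im,d=bot.read_camera("wrist");save(im,sys.argv[1]+".png");np.savez(sys.argv[1]+".npz",im=im,d=d,K=cal["intrinsics"],T=cal["extrinsics"],k=cal["k1"])
print(bot.state()["clock"],bot.state()["eef_pos"],bot.state()["joint_positions"])
for a in sys.argv[2:]:
    t,z=a.split("=");r=bot.place_of(t,"wrist")
    for q in r[:2]:
        x,y=[int(round(v)) for v in q["point"]];x=min(max(x,0),639);y=min(max(y,0),479);print(t,np.array(q["point"]),round(q["score"],2),atz(cal,q["point"],float(z)),"depth",atd(cal,q["point"],d[y,x]))
E
python3 look.py w1 guide=63.5 carriage_grip=43 spot=37 sample_slide=0
```

```text
clock: 2.95
eef_pos: [505.8, 147.6, 235.0]
tool_rot: [[-0.988, -0.157, 0.001], [-0.157, 0.988, 0.0], [-0.001, -0.0, -1.0]]
wrist_force: [0.8, -0.0, 0.4]
width: 47.4
3.0 [508.2 142.5 235. ] [ 10.   -9.3 108.8  -0.3  80.4 -88.8]
guide [386.  238.2] 0.61 [514.9 209.9  63.5] depth [526.2 219.9  17.8]
carriage_grip [239.  240.2] 0.71 [545.1  69.7  43. ] depth [538.6  73.5  63.6]
spot [328.3 231.5] 0.82 [523.8 156.8  37. ] depth [523.9 156.8  36.4]
spot [331.6 227. ] 0.49 [518.6 159.3  37. ] depth [518.6 159.3  36.9]
sample_slide [315.3 221.9] 0.63 [524.6 143.    0. ] depth [515.8 142.3  37.9]
```

View pics/w1.png

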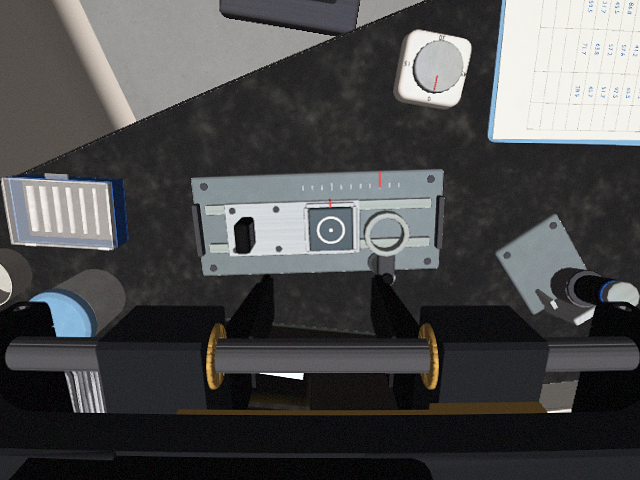

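The wrist view shows ring at (386,233), spot at (331,230), grip top at about (241,235), base red line at (380,179) and carriage line at (330,203). I'll re-shoot now that the arm has settled and measure numerically.

```bash
python3 look.py w2 guide=63.5 carriage_grip=43 spot=37
python3 - <<'E'
from h import *
f=np.load("w2.npz");im,d=f["im"],f["d"];cal=dict(intrinsics=f["K"],extrinsics=f["T"],k1=float(f["k"]))
hsv=cv2.cvtColor(im,cv2.COLOR_RGB2HSV);r=((hsv[...,0]<8)|(hsv[...,0]>172))&(hsv[...,1]>110)&(hsv[...,2]>100)
n,l,st,ce=cv2.connectedComponentsWithStats(r.astype(np.uint8))
for i in range(1,n):
    if 160<ce[i][0]<460 and 150<ce[i][1]<290 and st[i][4]>5: print("red",ce[i],st[i],atz(cal,ce[i],13),atz(cal,ce[i],27),"z",np.median([atd(cal,(x,y),d[y,x])[2] for y,x in np.argwhere(l==i)]))
# world points from depth
uu,vv=np.meshgrid(np.arange(170,470),np.arange(150,300))
W=np.array([[*atd(cal,(u,v),d[v,u])] for u,v in zip(uu.ravel(),vv.ravel())]);ok=(d[vv.ravel(),uu.ravel()]>0)
px=np.c_[uu.ravel(),vv.ravel()]
def rect(name,sel,z):
    P=np.array([atz(cal,p,z)[:2] for p in px[sel]]);print(name,sel.sum(),cv2.minAreaRect(P.astype(np.float32)),"zmed",np.median(W[sel,2]))
box=(W[:,0]<600)&ok
rect("base13",box&(abs(W[:,2]-13)<4)&(W[:,0]>430)&(W[:,0]<495),13)
m=np.zeros(len(W),bool)
D=np.hypot(W[:,0]-535,W[:,1]-72);rect("griptop",(D<30)&(abs(W[:,2]-63)<5)&ok,63)
D=np.hypot(W[:,0]-514,W[:,1]-209);sel=(D<32)&(abs(W[:,2]-63.5)<5)&ok
P=np.array([atz(cal,p,63.5)[:2] for p in px[sel]]).astype(np.float32);print("ring",sel.sum(),cv2.minEnclosingCircle(P),P.mean(0),np.median(W[sel,2]),cv2.fitEllipse(cv2.convexHull(P)))
g=cv2.cvtColor(im,cv2.COLOR_RGB2GRAY)[200:262,303:360]
print("white in spot area");w=np.argwhere(g>190)+[200,303]
P=np.array([atz(cal,(c,r_),37)[:2] for r_,c in w]);Dd=np.hypot(*(P-[522,157.5]).T);k=Dd<16
print(cv2.minEnclosingCircle(P[k].astype(np.float32)),P[k].mean(0),k.sum())
E
```

```text
3.25 [504.7 150.6 234.7] [ 10.8  -9.4 108.9   0.   80.5 -88.2]
guide [384.1 238.2] 0.91 [514.1 210.5  63.5] depth [526.1 220.7  15.4]
carriage_grip [236.6 239.9] 0.85 [543.8  69.8  43. ] depth [537.3  73.6  63.4]
carriage_grip [382.2 236.4] 0.2 [517.7 212.6  43. ] depth [525.1 218.9  12.6]
spot [324.2 230.3] 0.91 [522.  154.9  37. ] depth [521.6 154.8  38.3]
red [376.5 179.5] [376 172   2  16  30] [466.1 201.   13. ] [464.8 198.7  27. ] z 14.06587026096318
red [327.  204.8] [326 201   3   8  12] [500.3 154.6  13. ] [497.7 154.   27. ] z 33.320526602725096
base13 5408 ((470.3698425292969, 139.3614501953125), (49.536376953125, 259.0557861328125), 0.04872199147939682) zmed 13.19629437397785
griptop 457 ((536.7322998046875, 76.20800018310547), (30.453819274902344, 14.511536598205566), 11.004383087158203) zmed 62.94093398418005
ring 992 ((517.8295288085938, 209.46165466308594), 28.091737747192383) [516.9 210.4] 63.16229368852834 ((516.7484130859375, 210.32357788085938), (42.68009948730469, 57.12203598022461), 103.29608154296875)
white in spot area
((521.6156005859375, 158.54319763183594), 14.147217750549316) [521.3 158.2] 200
```

```bash
python3 -c "
from h import *
plan([537,75.8,100],down(100.7));plan([537,75.8,34],down(100.7))"
```

```text
t 3.4 at [504.5 151.1 234.7] dist 157.66211397305025 deg 1.6499864217485327 dp [-0.0253, -0.0993, 0.1683] dr [0.0002, 0.0, -0.0367]
t 3.4 at [504.5 151.1 234.7] dist 216.77268482864585 deg 1.6499864217485327 dp [-0.0253, -0.0993, 0.2508] dr [0.0002, 0.0, -0.0367]
```

```bash
python3 -m pendant '{"dp":[[-0.012,-0.045,0.03],[-0.025,-0.09,0.06],[-0.025,-0.099,0.1],[-0.025,-0.099,0.14],[-0.025,-0.099,0.17],[-0.025,-0.099,0.195],[-0.025,-0.099,0.22],[-0.025,-0.099,0.24],[-0.025,-0.099,0.251],[-0.025,-0.099,0.251]],"dr":[[0,0,-0.037],[0,0,-0.037],[0,0,-0.037],[0,0,-0.037],[0,0,-0.037],[0,0,-0.037],[0,0,-0.037],[0,0,-0.037],[0,0,-0.037],[0,0,-0.037]]}' 0.5 20
python3 look.py w3 carriage_grip=43
```

```text
clock: 4.4
eef_pos: [536.1, 75.1, 32.5]
tool_rot: [[-0.983, -0.185, -0.003], [-0.185, 0.983, -0.0], [0.003, 0.0, -1.0]]
wrist_force: [-0.1, -0.4, -0.6]
width: 47.8
4.45 [537.   75.   33.7] [  2.3   4.2 116.3  -0.   59.4 -98.4]
carriage_grip [320.2 325.7] 0.93 [546.9  76.1  43. ] depth [536.2  74.2  63. ]
```

View pics/w3.png

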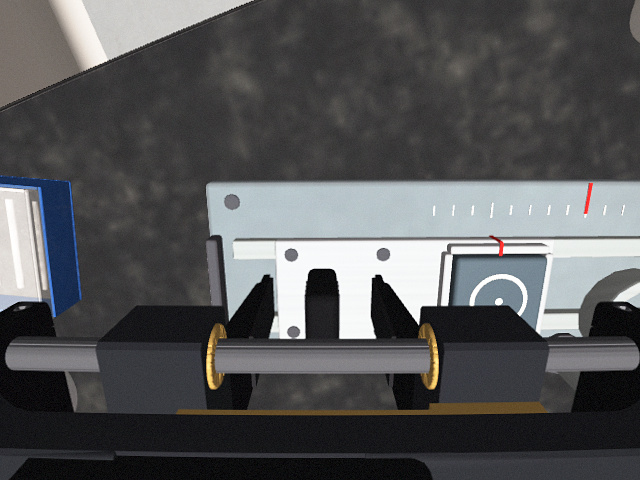

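The grip at (321,305) stands midway between the open fingers, and the red lines are at (587,200) and (501,246). I'll close on it, then measure the remaining distance.

```bash
python3 -m pendant '{"dp":[[0,0,0],[0,0,0],[0,0,0],[0,0,0],[0,0,0],[0,0,0],[0,0,0],[0,0,0],[0,0,0],[0,0,0]],"dr":[[0,0,0],[0,0,0],[0,0,0],[0,0,0],[0,0,0],[0,0,0],[0,0,0],[0,0,0],[0,0,0],[0,0,0]]}' 0 20
cat > red.py <<'E'
from h import *
import sys
cal=bot.calibration("wrist");im,d=bot.read_camera("wrist");np.savez(sys.argv[1]+".npz",im=im,d=d,K=cal["intrinsics"],T=cal["extrinsics"],k=cal["k1"])
save(im,sys.argv[1]+".png")
hsv=cv2.cvtColor(im,cv2.COLOR_RGB2HSV);r=((hsv[...,0]<8)|(hsv[...,0]>172))&(hsv[...,1]>110)&(hsv[...,2]>100)
n,l,st,ce=cv2.connectedComponentsWithStats(r.astype(np.uint8))
y=np.array([-.186,.983,0]);x=np.array([.983,.186,0])
for i in range(1,n):
    if st[i][4]>12:
        print("red",st[i])
        for v in sorted(set(np.argwhere(l==i)[:,0]))[::3]:
            u=np.argwhere(l==i);u=u[u[:,0]==v][:,1].mean();z=atd(cal,(u,v),d[v,int(u)])[2]
            z0=13 if z<17 else (27 if z<30 else z);p=atz(cal,(u,v),z0);print("  ",v,u,"z",round(z,1),"along y",round(p@y,2),"x",round(p@x,1))
g=cv2.cvtColor(im,cv2.COLOR_RGB2GRAY)
E
python3 red.py w4
```

```text
clock: 5.5
eef_pos: [537.2, 74.7, 34.1]
tool_rot: [[-0.983, -0.184, 0.0], [-0.184, 0.983, 0.0], [-0.0, 0.0, -1.0]]
wrist_force: [-1.0, 0.9, 3.8]
width: 13.5
red [584 180   9  31 104]
   180 590.0 z 13.6 along y 111.22 x 487.8
   183 590.0 z 13.9 along y 111.51 x 489.3
   186 589.5 z 14.3 along y 111.53 x 490.9
   189 589.0 z 14.1 along y 111.56 x 492.4
   192 588.0 z 14.5 along y 111.31 x 494.0
   195 588.0 z 13.6 along y 111.61 x 495.6
   198 587.0 z 14.0 along y 111.36 x 497.1
   201 586.5 z 13.8 along y 111.39 x 498.7
   204 586.0 z 14.0 along y 111.42 x 500.3
   207 585.5 z 12.9 along y 111.45 x 501.9
   210 585.0 z 13.6 along y 111.47 x 503.5
red [489 233  14  20  78]
   233 490.5 z 23.0 along y 55.88 x 512.3
   236 495.5 z 27.8 along y 58.56 x 513.8
   239 499.5 z 32.4 along y 58.08 x 513.8
   242 500.5 z 34.2 along y 57.88 x 514.8
   245 500.0 z 34.1 along y 57.85 x 516.3
   248 499.5 z 32.6 along y 58.56 x 518.2
   251 499.5 z 34.2 along y 57.96 x 519.2
```

```bash
python3 -m pendant '{"dp":[[0,0.006,0],[0,0.014,0],[0,0.023,0],[0,0.032,0],[0,0.041,0],[0,0.049,0],[0,0.056,0],[0,0.062,0],[0,0.066,0],[0,0.066,0]],"dr":[[0,0,0],[0,0,0],[0,0,0],[0,0,0],[0,0,0],[0,0,0],[0,0,0],[0,0,0],[0,0,0],[0,0,0]]}' 0 20
python3 red.py w5; python3 red.py w6|grep -v "  "
```

```text
clock: 6.55
eef_pos: [527.0, 127.7, 34.1]
tool_rot: [[-0.983, -0.185, -0.001], [-0.185, 0.983, 0.001], [0.001, 0.001, -1.0]]
wrist_force: [-3.1, -1.0, 5.2]
width: 13.9
red [483 180   6  32 100]
   180 487.0 z 12.0 along y 111.28 x 487.8
   183 486.5 z 14.6 along y 111.2 x 489.3
   186 486.0 z 14.4 along y 111.12 x 490.9
   189 486.0 z 13.8 along y 111.29 x 492.4
   192 485.5 z 14.0 along y 111.21 x 493.9
   195 485.0 z 13.9 along y 111.13 x 495.5
   198 485.0 z 14.2 along y 111.3 x 497.0
   201 485.0 z 14.0 along y 111.48 x 498.6
   204 484.0 z 13.8 along y 111.14 x 500.2
   207 484.0 z 13.8 along y 111.32 x 501.8
   210 484.0 z 13.7 along y 111.5 x 503.3
red [489 233  14  20  80]
   233 490.5 z 22.9 along y 109.89 x 512.0
   236 495.5 z 28.0 along y 112.57 x 513.5
   239 499.5 z 34.0 along y 111.32 x 513.1
   242 500.5 z 33.5 along y 112.22 x 514.7
   245 500.0 z 32.8 along y 112.54 x 516.4
   248 499.5 z 204.4 along y 27.27 x 465.3
   251 499.5 z 33.7 along y 112.24 x 519.1
```

View pics/w6.png

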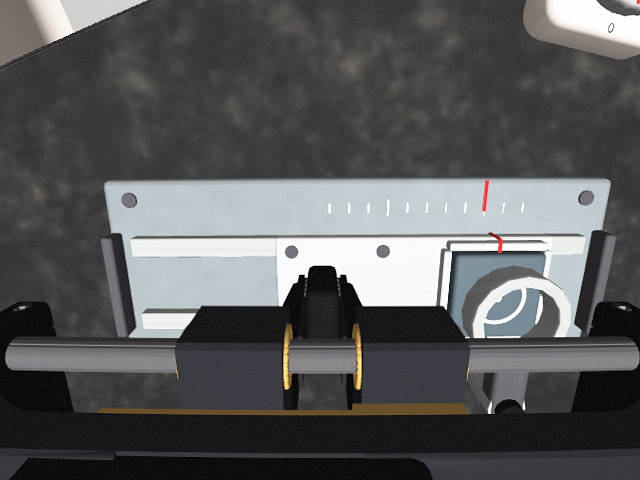

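The lines now nearly meet: base line at y=111.3 along the track, carriage line at about 112.4, so about 1 mm over. I'll nudge it back 1 mm, then release and rise.

```bash
python3 -m pendant '{"dp":[[0,-0.0007,0],[0,-0.0014,0],[0,-0.0014,0],[0,-0.0014,0],[0,-0.0014,0],[0,-0.0014,0],[0,-0.0014,0],[0,-0.0014,0],[0,-0.0014,0],[0,-0.0014,0]],"dr":[[0,0,0],[0,0,0],[0,0,0],[0,0,0],[0,0,0],[0,0,0],[0,0,0],[0,0,0],[0,0,0],[0,0,0]]}' 0 20
python3 -m pendant '{"dp":[[0,0,0],[0,0,0],[0,0,0],[0,0,0],[0,0,-0.01],[0,0,-0.05],[0,0,-0.1],[0,0,-0.15],[0,0,-0.2],[0,0,-0.25]],"dr":[[0,0,0],[0,0,0],[0,0,0],[0,0,0],[0,0,0],[0,0,0],[0,0,0],[0,0,0],[0,0,0],[0,0,0]]}' 0.5 20
python3 -c "
from h import *
bot.read_camera('top')"
python3 red.py w7
python3 -c "
from h import *
a=tool([.241,.244,-.94],[-.71,.70,0]); print(a)
plan([440,400,260],down(135))"
```

```text
clock: 7.65
eef_pos: [527.1, 127.0, 34.0]
tool_rot: [[-0.983, -0.184, -0.001], [-0.184, 0.983, 0.002], [0.001, 0.002, -1.0]]
wrist_force: [-3.2, 1.5, 5.7]
width: 13.9
clock: 8.65
eef_pos: [527.4, 125.4, 236.2]
tool_rot: [[-0.983, -0.184, 0.001], [-0.184, 0.983, 0.0], [-0.001, 0.0, -1.0]]
wrist_force: [0.1, 0.5, 0.2]
width: 47.3
red [464  54   5  14  16]
   54 467.5 z 33.6 along y 160.04 x 400.0
   57 467.0 z 34.9 along y 159.37 x 402.8
   60 466.0 z 34.8 along y 158.69 x 405.3
   63 465.0 z 35.6 along y 157.72 x 408.1
   66 464.0 z 33.6 along y 157.71 x 410.4
red [404 149   3  16  28]
   149 405.0 z 12.7 along y 110.93 x 487.7
   152 405.0 z 14.1 along y 111.1 x 490.8
   155 404.5 z 13.4 along y 110.76 x 493.8
   158 404.5 z 12.9 along y 110.93 x 496.9
   161 404.5 z 12.6 along y 111.11 x 500.0
   164 404.5 z 13.4 along y 111.29 x 503.1
[[-0.7 -0.7  0.2]
 [-0.7  0.7  0.2]
 [-0.3 -0.  -0.9]]
t 8.75 at [531.2 125.9 242.4] dist 289.409096147123 deg 34.427318524414936 dp [0.0488, 0.3577, -0.0228] dr [-0.006, 0.0166, -0.7648]
```

Run:
```python
from h import *
cal=bot.calibration("top");d=np.load("top0.npz")["d"]
g={}
for v in range(0,480,3):
    for u in range(0,640,3):
        if d[v,u]>0:
            p=atd(cal,(u,v),d[v,u]);k=(int(p[0]//50)*50,int(p[1]//50)*50);g[k]=max(g.get(k,-99),p[2])
for X in range(400,800,50): print(X,[(Y,int(g.get((X,Y),-1))) for Y in range(0,650,50)])
f=np.load("w7.npz");im=f["im"];print(im[165:200:3,404].tolist())
plan([535,410,285],down(135))
```

```text
400 [(0, 5), (50, 5), (100, 4), (150, 4), (200, 6), (250, 5), (300, 5), (350, 7), (400, 4), (450, 5), (500, 40), (550, 25), (600, 31)]
450 [(0, 17), (50, 16), (100, 28), (150, 62), (200, 64), (250, 24), (300, 5), (350, 12), (400, 14), (450, 4), (500, 35), (550, 39), (600, 28)]
500 [(0, 26), (50, 66), (100, 40), (150, 64), (200, 69), (250, 26), (300, 7), (350, 144), (400, 92), (450, 8), (500, 6), (550, 39), (600, 37)]
550 [(0, 27), (50, 29), (100, 29), (150, 17), (200, 66), (250, 12), (300, 3), (350, 91), (400, 90), (450, 5), (500, 43), (550, 44), (600, 42)]
600 [(0, 4), (50, 249), (100, 247), (150, 183), (200, 182), (250, 184), (300, 184), (350, 184), (400, 3), (450, 4), (500, 5), (550, 44), (600, 149)]
650 [(0, 246), (50, 248), (100, 248), (150, 247), (200, 189), (250, 298), (300, 200), (350, 185), (400, 123), (450, 163), (500, 163), (550, 189), (600, 189)]
700 [(0, 247), (50, 247), (100, 248), (150, 247), (200, 301), (250, 298), (300, 205), (350, 184), (400, 122), (450, 162), (500, 161), (550, 160), (600, 119)]
750 [(0, 247), (50, 248), (100, 246), (150, 189), (200, 291), (250, 301), (300, 201), (350, 185), (400, 52), (450, 4), (500, 104), (550, 93), (600, 66)]
[[231, 193, 191], [144, 154, 160], [146, 156, 162], [147, 158, 162], [206, 208, 213], [224, 227, 234], [26, 34, 38], [103, 118, 125], [61, 60, 56], [201, 210, 212], [195, 197, 193], [93, 109, 118]]
t 8.75 at [531.2 125.9 242.4] dist 287.3118714785038 deg 34.427318524414936 dp [-0.0707, 0.3482, -0.0525] dr [-0.006, 0.0166, -0.7648]
```

```bash
python3 -m pendant '{"dp":[[-0.01,0.05,-0.04],[-0.02,0.1,-0.053],[-0.03,0.15,-0.053],[-0.04,0.2,-0.053],[-0.05,0.25,-0.053],[-0.06,0.3,-0.053],[-0.071,0.348,-0.053],[-0.071,0.348,-0.053],[-0.071,0.348,-0.053],[-0.071,0.348,-0.053]],"dr":[[0,0,-0.1],[0,0,-0.2],[0,0,-0.3],[0,0,-0.4],[0,0,-0.5],[0,0,-0.6],[0,0,-0.7],[0,0,-0.765],[0,0,-0.765],[0,0,-0.765]]}' 0.5 20
python3 look.py w8 gauge_stand=0 gauge=0 foot=0
```

```text
clock: 9.75
eef_pos: [532.2, 409.2, 275.9]
tool_rot: [[-0.708, -0.706, -0.0], [-0.706, 0.708, -0.0], [0.001, 0.0, -1.0]]
wrist_force: [-0.2, -1.0, 1.0]
width: 47.2
9.8 [532.3 408.9 276.2] [  33.     8.    87.6   -0.    84.3 -102. ]
gauge_stand [322.  195.5] 0.85 [528.6 405.1   0. ] depth [512.6 389.1 142. ]
gauge [319.2 216.4] 0.68 [549.  420.6   0. ] depth [532.6 405.4 103.4]
gauge [189.5  48.2] 0.18 [516.1 188.8   0. ] depth [512.9 202.7  37.5]
```

View pics/w8.png

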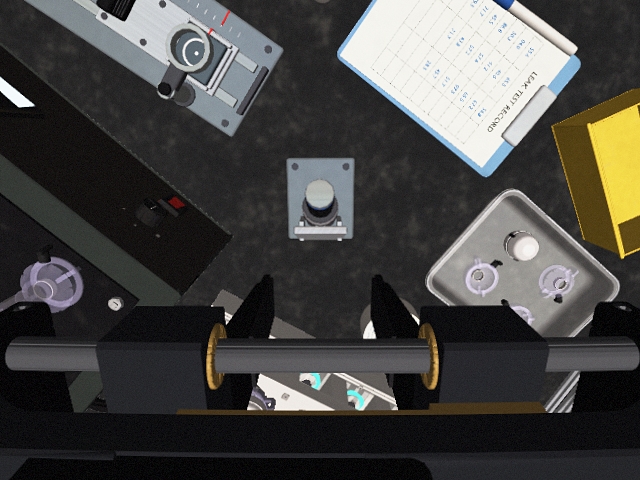

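The stand is centred at about (321,199) and aligned with the image axes, so the yaw is right. The cap is at (319,193), and the slide with its ring shows at (190,48). Next I'll fit the gauge axis from depth in the wrist, side and top views.

Run:
```python
from h import *
from scipy.optimize import least_squares
def cloud(n,cal,lo=100):
    f=np.load(n+".npz");d=f["d"]
    if cal is None: cal=dict(intrinsics=f["K"],extrinsics=f["T"],k1=float(f["k"]))
    o=[]
    c0=proj(cal,[518,392,110]).astype(int)
    for v in range(max(0,c0[1]-60),min(480,c0[1]+60)):
        for u in range(max(0,c0[0]-60),min(640,c0[0]+60)):
            if d[v,u]>0:
                p=atd(cal,(u,v),d[v,u])
                if lo<p[2]<160 and np.hypot(p[0]-518,p[1]-392)<45:o.append(p)
    return np.array(o)
C={"w":cloud("w8",None),"s":cloud("side0",bot.calibration("side")),"t":cloud("top0",bot.calibration("top"))}
def ax(q): 
    a=np.array([q[2],q[3],1.]);return a/np.linalg.norm(a)
def res(q,P):
    a=ax(q);v=P-np.array([q[0],q[1],115.]);return np.linalg.norm(np.cross(v,a),axis=1)-12.3
for k in("w","s","t","ws","wst"):
    P=np.vstack([C[j] for j in k])
    q=np.array([520,394,-.26,-.26])
    # drop top-cap-face points: axial coordinate near the max
    for it in range(3):
        a=ax(q);h=(P-[q[0],q[1],115])@a;top=np.percentile(h,99.);
        S=P[(h<top-4)&(np.abs(res(q,P))<(12,6,4)[it])]
        q=least_squares(res,q,args=(S,),loss="soft_l1").x
    a=ax(q);h=(P-[q[0],q[1],115])@a
    r=np.linalg.norm(np.cross(P-[q[0],q[1],115],a),axis=1)
    print(k,len(S),"axis pt z115",q[:2],"tilt",np.degrees(np.arccos(a[2])).round(1),"az",np.degrees(np.arctan2(a[1],a[0])).round(1),"captop axial",np.sort(h[r<9])[-12:-2:3],"rms",np.sqrt(np.mean(res(q,S)**2)).round(2))
    print("   cap top centre",np.array([q[0],q[1],115])+a*np.median(np.sort(h[r<9])[-25:]))
```

```text
w 222 axis pt z115 [519.3 393.3] tilt 20.9 az -134.3 captop axial [29.9 30.  30.1 30.2] rms 0.19
   cap top centre [511.9 385.7 142.9]
s 262 axis pt z115 [518.5 393.5] tilt 21.2 az -129.0 captop axial [29.  29.3 29.8 30. ] rms 1.44
   cap top centre [511.9 385.4 141.9]
t 64 axis pt z115 [517.3 393.1] tilt 30.1 az -117.2 captop axial [30.5 30.9 31.5 31.9] rms 2.01
   cap top centre [510.3 379.6 141.3]
ws 483 axis pt z115 [519.  393.5] tilt 20.9 az -131.3 captop axial [30.  30.1 30.1 30.3] rms 1.09
   cap top centre [511.9 385.4 143. ]
wst 542 axis pt z115 [518.9 393.5] tilt 21.1 az -131.7 captop axial [30.6 30.8 31.8 31.9] rms 1.11
   cap top centre [511.6 385.3 143.5]
```

```bash
cat >> h.py <<'E'
a_g=np.array([-.2404,-.2445,.9394])
Rg=tool(-a_g,[-.713,.701,0])
E
python3 -c "
from h import *
plan([505.9,379.5,167],Rg);plan([523.2,397.1,98.6],Rg)"
```

```text
t 9.95 at [532.5 408.7 276.5] dist 116.38816214787755 deg 20.04690913192 dp [0.0494, -0.0024, 0.1368] dr [-0.0022, -0.4453, -0.0124]
t 9.95 at [532.5 408.7 276.5] dist 178.5001595147576 deg 20.04690913192 dp [0.0185, -0.0021, 0.2223] dr [-0.0022, -0.4453, -0.0124]
```

```bash
python3 -m pendant '{"dp":[[0.02,-0.001,0.02],[0.035,-0.002,0.04],[0.045,-0.0024,0.07],[0.0494,-0.0024,0.1],[0.0494,-0.0024,0.12],[0.0494,-0.0024,0.1368],[0.0494,-0.0024,0.1368],[0.0494,-0.0024,0.1368],[0.0494,-0.0024,0.1368],[0.0494,-0.0024,0.1368]],"dr":[[0,-0.1,-0.003],[0,-0.2,-0.006],[-0.001,-0.3,-0.009],[-0.002,-0.38,-0.012],[-0.0022,-0.4453,-0.0124],[-0.0022,-0.4453,-0.0124],[-0.0022,-0.4453,-0.0124],[-0.0022,-0.4453,-0.0124],[-0.0022,-0.4453,-0.0124],[-0.0022,-0.4453,-0.0124]]}' 0.5 20
python3 look.py w9
python3 - <<'E'
from h import *
from scipy.optimize import least_squares
f=np.load("w9.npz");d=f["d"];cal=dict(intrinsics=f["K"],extrinsics=f["T"],k1=float(f["k"]))
P=[]
for v in range(0,480):
    for u in range(220,420):
        if d[v,u]>0:
            p=atd(cal,(u,v),d[v,u])
            if 100<p[2]<160 and np.hypot(p[0]-518,p[1]-392)<45:P.append(p)
P=np.array(P);a=a_g;v=P-[511.9,385.6,142.7];h=v@a;e1=Rg[:,0];e2=Rg[:,1]
print(len(P),"cap top axial",np.percentile(h,[50,90,97]))
for lo,hi in((-12,-4),(-30,-13),(-45,-30)):
    k=(h>lo)&(h<hi)
    if k.sum()>10:
        Q=np.c_[v[k]@e1,v[k]@e2];q=least_squares(lambda c:np.hypot(*(Q-c).T)-12.4,[0,0],loss="soft_l1").x;print(lo,k.sum(),"offset tool x,y",q)
plan([523.2,397.1,98.6],Rg)
E
```

```text
clock: 10.95
eef_pos: [506.7, 380.9, 168.5]
tool_rot: [[-0.657, -0.714, 0.242], [-0.671, 0.7, 0.246], [-0.345, -0.001, -0.939]]
wrist_force: [0.4, -0.9, 0.2]
width: 47.5
11.0 [506.5 380.8 168.2] [  29.6   -4.8  112.9    6.8   52.6 -109.3]
2029 cap top axial [-1.5 -0.3  0.1]
-12 157 offset tool x,y [-1.  0.]
-30 337 offset tool x,y [-0.6  0.1]
-45 161 offset tool x,y [-0.5  0. ]
t 11.0 at [506.5 380.8 168.2] dist 73.37422233070107 deg 0.13641405178144053 dp [0.0026, -0.0006, 0.0917] dr [0.0002, 0.0019, 0.0024]
```

View pics/w9.png

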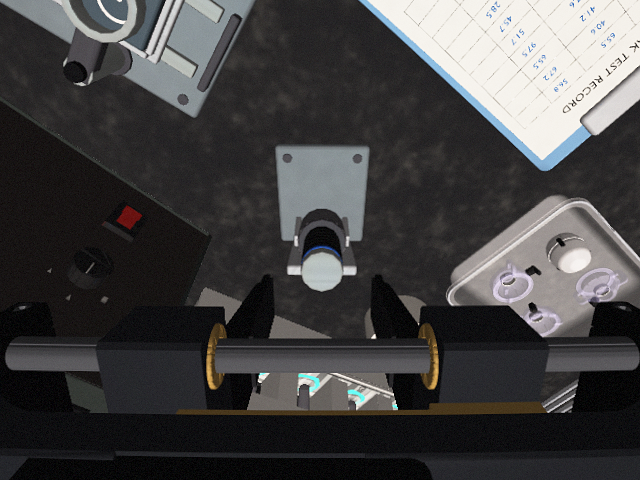

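The gauge cap at (322,271) is centred between the fingers, and the fit agrees within 1 mm. I'll advance along the axis and close.

```bash
python3 -m pendant '{"dp":[[0.002,0,0.02],[0.002,0,0.04],[0.002,0,0.055],[0.002,0,0.067],[0.002,0,0.077],[0.002,0,0.085],[0.002,0,0.09],[0.002,0,0.0917],[0.002,0,0.0917],[0.002,0,0.0917]],"dr":[[0,0,0],[0,0,0],[0,0,0],[0,0,0],[0,0,0],[0,0,0],[0,0,0],[0,0,0],[0,0,0],[0,0,0]]}' 0.5 20
python3 -m pendant '{"dp":[[0,0,0],[0,0,0],[0,0,0],[0,0,0],[0,0,0],[0,0,0],[0,0,0],[0,0,0],[0,0,0],[0,0,0]],"dr":[[0,0,0],[0,0,0],[0,0,0],[0,0,0],[0,0,0],[0,0,0],[0,0,0],[0,0,0],[0,0,0],[0,0,0]]}' 0 40
```

```text
clock: 12.0
eef_pos: [522.5, 397.2, 98.0]
tool_rot: [[-0.657, -0.714, 0.241], [-0.671, 0.7, 0.245], [-0.343, -0.0, -0.939]]
wrist_force: [-0.1, 0.7, -0.4]
width: 47.2
clock: 13.0
eef_pos: [522.3, 397.1, 97.6]
tool_rot: [[-0.657, -0.714, 0.24], [-0.671, 0.7, 0.245], [-0.343, -0.0, -0.939]]
wrist_force: [-1.8, -2.6, 1.9]
width: 24.4
```

```bash
python3 -m pendant '{"dp":[[0,0,-0.008],[0,0,-0.018],[0,0,-0.03],[0,0,-0.042],[0,0,-0.055],[0,0,-0.07],[0,0,-0.085],[0,0,-0.1],[0,0,-0.112],[0,0,-0.12]],"dr":[[0,0,0],[0,0,0],[0,0,0],[0,0,0],[0,0,0],[0,0,0],[0,0,0],[0,0,0],[0,0,0],[0,0,0]]}' 0 40
python3 - <<'E'
from h import *
s=bot.state();print(s["width"],s["wrist_force"])
# hover over ring: gauge 102 at grasp pt -> TCP is gauge z 83; foot at z 100
for yaw in (135,100.7): plan([511.5,209.5,190],down(yaw))
E
```

```text
clock: 14.0
eef_pos: [499.3, 373.6, 189.0]
tool_rot: [[-0.657, -0.714, 0.241], [-0.671, 0.7, 0.245], [-0.344, -0.0, -0.939]]
wrist_force: [-0.0, -0.0, -1.9]
width: 24.3
24.320242399155603 [-0.  -0.  -1.9]
t 14.0 at [499.3 373.6 189. ] dist 164.50646139039983 deg 20.123394850816364 dp [0.1271, -0.1544, -0.0478] dr [0.0018, 0.447, 0.0127]
t 14.0 at [499.3 373.6 189. ] dist 164.50646139039983 deg 40.1059155673293 dp [0.1271, -0.1544, -0.0478] dr [0.1356, 0.4332, 0.767]
```

```bash
python3 -m pendant '{"dp":[[0.01,-0.005,-0.03],[0.02,-0.02,-0.05],[0.04,-0.045,-0.06],[0.06,-0.07,-0.07],[0.08,-0.095,-0.0715],[0.1,-0.12,-0.0715],[0.1185,-0.144,-0.0715],[0.1185,-0.1544,-0.0715],[0.1185,-0.1544,-0.0715],[0.1185,-0.1544,-0.0715]],"dr":[[0.014,0.043,0.077],[0.027,0.087,0.153],[0.041,0.13,0.23],[0.055,0.173,0.307],[0.07,0.22,0.39],[0.085,0.27,0.48],[0.1,0.32,0.57],[0.115,0.37,0.65],[0.1356,0.4332,0.767],[0.1356,0.4332,0.767]]}' 0 40
python3 -m pendant '{"dp":[[0,0,0],[0,0,0],[0,0,0],[0,0,0],[0,0,0],[0,0,0],[0,0,0],[0,0,0],[0,0,0],[0,0,0]],"dr":[[0,0,0],[0,0,0],[0,0,0],[0,0,0],[0,0,0],[0,0,0],[0,0,0],[0,0,0],[0,0,0],[0,0,0]]}' 0 40
python3 red.py w10; python3 look.py w11 foot=127 guide=63.5 spot=37
python3 - <<'E'
from h import *
cal=bot.calibration("side");im,d=bot.read_camera("side");np.savez("s1.npz",im=im,d=d)
c=proj(cal,[511,209,120]).astype(int);print(c)
a=cv2.resize(im[c[1]-60:c[1]+60,c[0]-65:c[0]+65],None,fx=4,fy=4,interpolation=3);save(a,"s1.png")
w=np.load("w11.npz")["im"][100:340,210:450];save(np.hstack([a[:480,60:440],cv2.resize(w,(420,420))[:,:].copy() if 0 else cv2.copyMakeBorder(cv2.resize(w,(420,420)),0,60,0,0,cv2.BORDER_CONSTANT)]),"c1.png")
E
```

```text
clock: 15.0
eef_pos: [512.2, 209.6, 208.7]
tool_rot: [[-0.983, -0.185, -0.001], [-0.185, 0.983, -0.001], [0.002, -0.0, -1.0]]
wrist_force: [0.1, -1.0, -1.4]
width: 24.6
clock: 16.0
eef_pos: [511.4, 209.5, 208.7]
tool_rot: [[-0.983, -0.186, -0.001], [-0.186, 0.983, -0.001], [0.001, -0.0, -1.0]]
wrist_force: [-0.1, 0.6, -2.3]
width: 24.6
red [377  54   5  16  23]
   54 380.5 z 36.2 along y 159.43 x 400.5
   57 380.0 z 34.8 along y 159.29 x 402.6
   60 379.5 z 35.1 along y 158.91 x 405.0
   63 378.5 z 35.2 along y 158.14 x 407.4
   66 378.0 z 34.1 along y 157.95 x 409.5
   69 378.0 z 33.8 along y 158.08 x 411.9
red [322 159   2  17  34]
   159 322.5 z 12.3 along y 111.04 x 488.6
   162 322.5 z 13.1 along y 111.04 x 491.4
   165 322.5 z 13.3 along y 111.04 x 494.2
   168 322.5 z 13.1 along y 111.04 x 497.0
   171 322.5 z 14.0 along y 111.05 x 499.9
   174 322.5 z 13.7 along y 111.05 x 502.7
16.1 [511.4 209.5 208.8] [ 16.7  -5.  107.4  -0.   77.7 -84. ]
foot [320.8 249.1] 0.43 [513.  208.8 127. ] depth [501.6 206.8 164.6]
spot [375.   49.5] 0.74 [361.4 225.7  37. ] depth [360.9 225.9  34.7]
spot [322.9 218.7] 0.58 [511.  210.1  37. ] depth [510.6 210.   38.9]
[306 231]
```

View pics/c1.png

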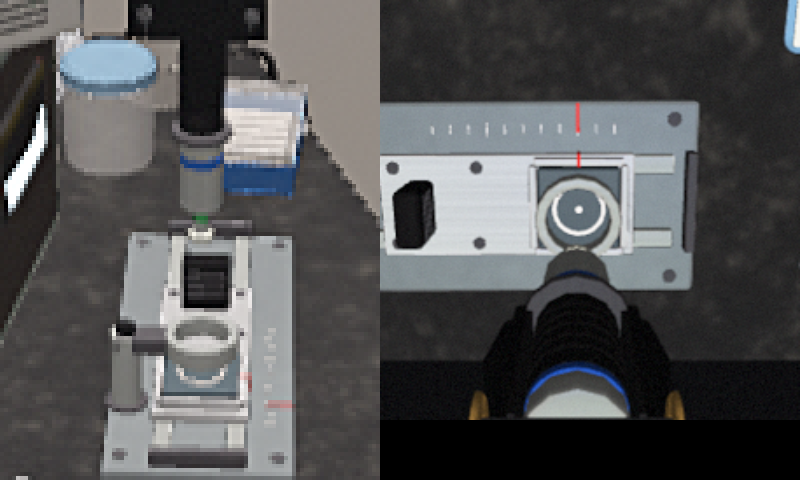

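Left: the gauge hangs upright, its foot at (203,232), above and behind the ring in this view. Right: the red lines coincide at (578,130) and (578,158), and the spot at (578,210) sits centred in the ring. Now I'll measure the gauge axis and the spot centre precisely.

Run:
```python
from h import *
from scipy.optimize import least_squares
s=bot.state();Rt=np.array(s["tool_rot"]);p0=np.array(s["eef_pos"]);print(p0)
f=np.load("w11.npz");im,d=f["im"],f["d"];cw=dict(intrinsics=f["K"],extrinsics=f["T"],k1=float(f["k"]))
fs=np.load("s1.npz");cs=bot.calibration("side")
def cloud(d,cal):
    o=[]
    c=proj(cal,p0-[0,0,40]).astype(int)
    for v in range(max(0,c[1]-110),min(480,c[1]+110)):
        for u in range(max(0,c[0]-110),min(640,c[0]+110)):
            if d[v,u]>0:
                p=atd(cal,(u,v),d[v,u])
                if np.hypot(*(p-p0)[:2])<25 and 100<p[2]<260:o.append(p)
    return np.array(o)
for n,d_,cal in(("w",d,cw),("s",fs["d"],cs)):
    P=cloud(d_,cal);print(n,len(P),"zmin",np.percentile(P[:,2],[0,1,5]))
    V=P-p0
    # barrel zone: gauge z 25..62 -> tool z 58..21 below TCP
    for lo,hi,R in((-60,-20,12),(-12,-7,17),(-60,-72,4)):
        lo,hi=min(lo,hi),max(lo,hi);k=(V[:,2]>lo)&(V[:,2]<hi)
        if k.sum()>15:
            q=least_squares(lambda c:np.hypot(V[k,0]-c[0]-c[2]*(V[k,2]+40)/100,V[k,1]-c[1]-c[3]*(V[k,2]+40)/100)-R,[0,0,0,0],loss="soft_l1",f_scale=.7).x
            print("  zone",lo,hi,k.sum(),"offset xy at -40",q[:2],"tilt mm/100mm",q[2:])
# spot ring & guide ring via white/bright
g=cv2.cvtColor(im,cv2.COLOR_RGB2GRAY);c=proj(cw,[511,210,37]).astype(int)
w=np.argwhere(g[c[1]-25:c[1]+25,c[0]-25:c[0]+25]>180)+[c[1]-25,c[0]-25]
P=np.array([atz(cw,(b,a),37)[:2] for a,b in w]);D=np.hypot(*(P-[511,210]).T)
q=[511.,210.]
k=(D<17);Z=np.array([atd(cw,(b,a),d[a,b])[2] for a,b in w]);k&=(Z<45);print(k.sum())
dot=(D<4);print("dot",P[dot].mean(0),dot.sum())
k&=(D>9);q=least_squares(lambda c:np.hypot(*(P[k]-c[:2]).T)-13,q,loss="soft_l1").x;print("spot ring",q)
r=[]
for v in range(c[1]-45,c[1]+45):
    for u in range(c[0]-45,c[0]+45):
        z=atd(cw,(u,v),d[v,u])[2]
        if abs(z-63.5)<2: r.append(atz(cw,(u,v),63.5)[:2])
r=np.array(r);x=np.array([.983,.186]);k=((r-[511,210])@x<14)&(np.hypot(*(r-[511,210]).T)<26)
q=least_squares(lambda c:np.hypot(*(r[k]-c[:2]).T)-18.7,[511,210],loss="soft_l1").x;print("guide",q,k.sum())
```

```text
[511.4 209.6 208.8]
w 6983 zmin [126.7 152.4 169.4]
  zone -60 -20 436 offset xy at -40 [1.7 0.3] tilt mm/100mm [-0.8 -0.1]
  zone -12 -7 376 offset xy at -40 [-12.2   1.9] tilt mm/100mm [59.7 -2.6]
s 507 zmin [123.7 128.4 136.5]
  zone -60 -20 170 offset xy at -40 [ 0.1 -0. ] tilt mm/100mm [0.7 0.9]
  zone -12 -7 36 offset xy at -40 [-15.4  28.3] tilt mm/100mm [  54.8 -108.5]
167
dot [511.7 210.4] 15
spot ring [511.6 210.4]
guide [511.2 210.4] 634
```

```bash
python3 -m pendant '{"dp":[[0.0004,0.0011,0.005],[0.0004,0.0011,0.015],[0.0004,0.0011,0.028],[0.0004,0.0011,0.041],[0.0004,0.0011,0.054],[0.0004,0.0011,0.067],[0.0004,0.0011,0.08],[0.0004,0.0011,0.09],[0.0004,0.0011,0.097],[0.0004,0.0011,0.1]],"dr":[[0,0,0],[0,0,0],[0,0,0],[0,0,0],[0,0,0],[0,0,0],[0,0,0],[0,0,0],[0,0,0],[0,0,0]]}' 0 40
python3 look.py w12 foot=46 spot=37
python3 - <<'E'
from h import *
cs=bot.calibration("side");im,d=bot.read_camera("side");np.savez("s2.npz",im=im,d=d)
for t,z in(("foot",46),("spot",37),("guide",63.5)):
    for r in bot.place_of(t,"side")[:2]: print(t,np.array(r["point"]),round(r["score"],2),atz(cs,r["point"],z))
print(bot.state()["wrist_force"],bot.state()["eef_pos"])
c=proj(cs,[511,209,70]).astype(int);a=cv2.resize(im[c[1]-40:c[1]+40,c[0]-33:c[0]+33],None,fx=6,fy=6,interpolation=3)
w=np.load("w12.npz")["im"][150:350,230:400];w=cv2.resize(w,(400,480));save(np.hstack([a,w]),"c2.png")
E
```

```text
clock: 17.3
eef_pos: [510.5, 210.2, 128.0]
tool_rot: [[-0.983, -0.186, -0.002], [-0.186, 0.983, -0.001], [0.002, -0.001, -1.0]]
wrist_force: [-0.3, -0.2, -0.2]
width: 24.4
17.35 [510.6 210.2 128. ] [ 16.8  -1.1 111.7  -0.   69.5 -83.9]
foot [193.5 255.4] 0.61 [533.5 122.   46. ] depth [526.9 127.   63.1]
foot [322.8 247.1] 0.36 [510.5 210.5  46. ] depth [500.3 208.6  80.3]
spot [321.6 245.1] 0.76 [511.8 209.9  37. ] depth [500.3 207.8  76.5]
spot [304.6 262.9] 0.57 [513.6 211.4  37. ]
guide [302.5 250.1] 0.8 [521.6 198.9  63.5]
[-0.1  0.4 -1.3] [511.2 210.4 129.4]
```

View pics/c2.png

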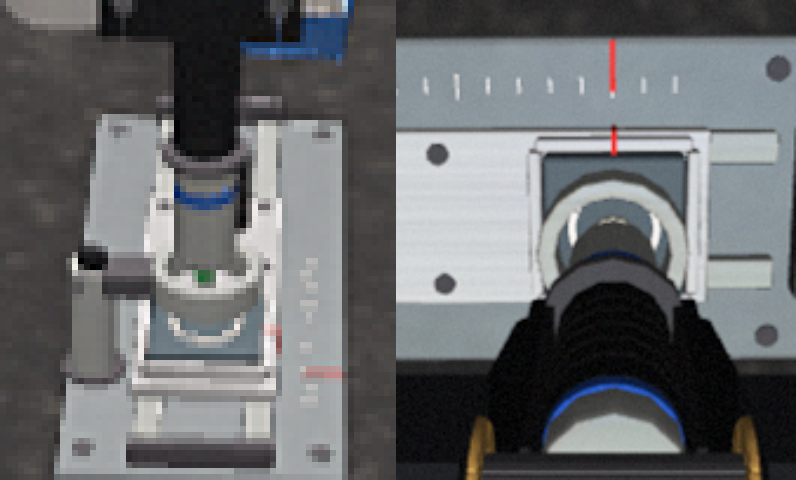

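Side crop: the barrel (centre 206) sits centred on the ring (155–258). Wrist crop: barrel and ring are both centred at 613, and the red lines are in line. I'll lower gently.

```bash
python3 -m pendant '{"dp":[[0,0,0.001],[0,0,0.0025],[0,0,0.004],[0,0,0.0055],[0,0,0.007],[0,0,0.0085],[0,0,0.01],[0,0,0.0115],[0,0,0.013],[0,0,0.014]],"dr":[[0,0,0],[0,0,0],[0,0,0],[0,0,0],[0,0,0],[0,0,0],[0,0,0],[0,0,0],[0,0,0],[0,0,0]]}' 0 40
python3 -m pendant '{"dp":[[0,0,0],[0,0,0],[0,0,0],[0,0,0],[0,0,0],[0,0,0],[0,0,0],[0,0,0],[0,0,0],[0,0,0]],"dr":[[0,0,0],[0,0,0],[0,0,0],[0,0,0],[0,0,0],[0,0,0],[0,0,0],[0,0,0],[0,0,0],[0,0,0]]}' 0 40
cat > fz.py <<'E'
from h import *
F=[];P=[]
for i in range(12):
    bot.read_camera("side");s=bot.state();F.append(s["wrist_force"]);P.append(s["eef_pos"])
print(s["clock"],"F",np.mean(F,0),np.std(F,0),"P",np.mean(P,0),"width",s["width"]);print(np.array(s["tool_rot"])[:,2].tolist())
E
python3 fz.py
```

```text
clock: 18.65
eef_pos: [511.1, 210.3, 118.2]
tool_rot: [[-0.983, -0.186, -0.001], [-0.186, 0.983, -0.001], [0.001, -0.001, -1.0]]
wrist_force: [-0.1, -0.2, 2.6]
width: 24.6
clock: 19.65
eef_pos: [510.9, 210.3, 117.7]
tool_rot: [[-0.983, -0.186, -0.001], [-0.186, 0.983, -0.001], [0.001, -0.0, -1.0]]
wrist_force: [-1.3, -0.5, 3.8]
width: 24.6
20.25 F [-0.5 -0.2  3.1] [0.5 0.6 0.6] P [510.9 210.3 117.6] width 24.622741735638325
[-0.0010689526278535241, -0.0006861962114477418, -0.999999193237194]
```

Contact force is about 4.4 N (3.1 plus 1.3 for the gauge's weight), and the height gives about 2.7 mm of compression, so the two agree. I'll go 2.3 mm further.

```bash
python3 -m pendant '{"dp":[[0,0,0.0006],[0,0,0.0012],[0,0,0.0018],[0,0,0.0024],[0,0,0.0029],[0,0,0.0029],[0,0,0.0029],[0,0,0.0029],[0,0,0.0029],[0,0,0.0029]],"dr":[[0,0,0],[0,0,0],[0,0,0],[0,0,0],[0,0,0],[0,0,0],[0,0,0],[0,0,0],[0,0,0],[0,0,0]]}' 0 40
python3 fz.py; python3 look.py w13
python3 - <<'E'
from h import *
cs=bot.calibration("side");im,d=bot.read_camera("side")
c=proj(cs,[511,209,65]).astype(int);a=cv2.resize(im[c[1]-40:c[1]+40,c[0]-33:c[0]+33],None,fx=6,fy=6,interpolation=3)
w=np.load("w13.npz")["im"][150:350,230:400];w=cv2.resize(w,(400,480));save(np.hstack([a,w]),"c3.png")
E
```

```text
clock: 21.25
eef_pos: [510.9, 210.3, 115.3]
tool_rot: [[-0.983, -0.186, -0.001], [-0.186, 0.983, -0.001], [0.001, -0.0, -1.0]]
wrist_force: [-0.4, -0.2, 3.7]
width: 24.8
21.85 F [-0.3 -0.4  4.1] [0.5 0.5 0.4] P [510.8 210.3 115.3] width 24.512944014603978
[-0.0010941431501415339, -0.000685880938943007, -0.9999991662087049]
21.9 [510.8 210.3 115.3] [ 16.8  -0.4 112.3  -0.   68.2 -83.9]
```

View pics/c3.png

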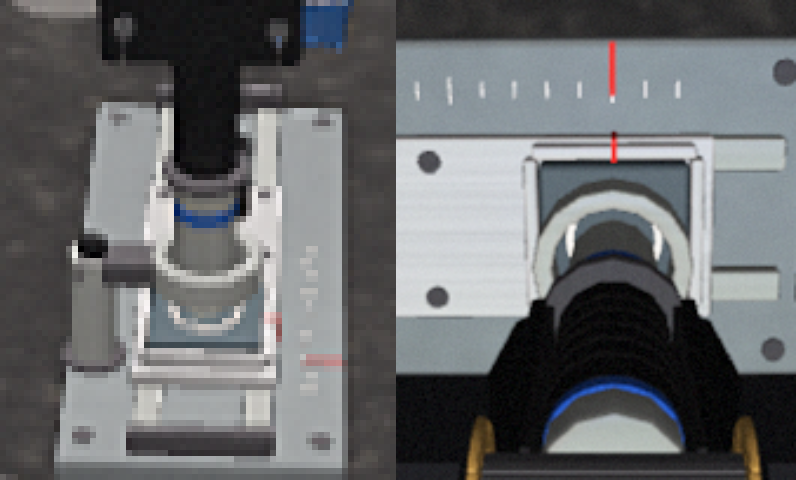

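The barrel is inside the ring and centred in both views, the red lines meet, and the force is 4.1 + 1.3 ≈ 5.4 N with negligible side load. Handing in.

```bash
python3 -c "
from h import *
print(bot.close_job(),bot.state()['clock'])"
```

```text
the job is handed in; nothing more can be done
the job is handed in; nothing more can be done
```

The job is handed in at about 22 s of the 61 s allowed. No verdict was reported.

I gripped the carriage and pushed it about 53 mm, then back 1 mm, until the red lines met. I took the gauge out along its leaning axis, turned it upright, lowered it through the guide ring and pressed it onto the spot, still gripped at 40 N.

**Last checks:**
- **Carriage:** the red lines look in line in the last wrist picture. The last numerical measurement was before the 1 mm push back, when the carriage was about 1 mm over.
- **Force:** about 5.4 N on the test piece, which is the wrist reading of 4.1 N plus the gauge's weight of 1.3 N. The force implies about 4.9 mm of stem travel and the height about 5 mm, both inside the green band. The band itself was hidden inside the ring, so I could not see it directly.
- **Upright and side load:** the tool axis is within 0.1° of vertical. Before lowering, the gauge measured within about 1° of upright. Side force is about 0.5 N.
- **Foot on the spot:** the foot was hidden in the last pictures, so its position comes from the barrel, which is centred in the ring in both views.
- **Disagreement:** with the gauge over the ring, the wrist camera put its axis about 1.7 mm away from the robot of the tool axis, while the side camera put it at about 0. I went with the side view; either value is within the 5 mm allowed.
- **Other things on the bench:** the arm's path stayed clear of the timer, tub and cup, but I did not re-measure them at the end.

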